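# Change the microscope over to phase contrast

### The job

The phase objective is already in place: finish changing this microscope over to phase contrast. Draw the condenser's phase slider all the way out to its end stop (past the click halfway and through the last click until it stops dead), and swing the iris lever below the stage fully round to its open stop, counter-clockwise as seen from above; the order is free. Let go of both, do not shove the microscope about on the bench, and leave the counting chamber on its stage and the things around it where they are.

Things in the scene. Friction and masses are not known exactly. Their poses are not given: they have to be found in the camera images.
- microscope: White trinocular microscope with black stage, 6.5 kg, loose on rubber feet (a shove of 30 to 45 N shifts it). Origin on the bench on the optical axis; z up; +x to the limb (back), -x the open front, +y the side where the phase slider comes out. In this frame, mm: foot x -100..135, y +-83, to z 48; lens mount radius 28 to z 59; focus knobs x 82..130, |y| 27..63, z 62..110.
- stage_centre (a point): Centre of the stage's top. Stage plate in microscope frame, mm: x -54..76, y +-63, z 165..177, with an 8 high bar on it at x 43..57. It overhangs slider tab and lever ball, so a vertical gripper cannot reach them: come from outside its edge, tool leaning out 35 to 45 degrees. Below it: condenser radius 31, z 85..164; drive knobs x 33..59, y -63..-37, z 112..165.
- foot_back (a point): Middle of the back face of the microscope's foot (microscope frame 135, 0, 28 mm). Above it, mm: limb x 85..135, y +-28, to z 308; arm forward to x -43, y +-28, z 268..308; nosepiece radius 33 above z 236, objective radius 12 down to z 187; head and camera x -35..56, y +-34, to z 485; eyepieces slope up to the back.
- phase_slider (a joint): Phase slider travel, m: 0 pushed in, 0.044 drawn out along the microscope's +y to a rigid end stop. About 3.5 N of friction; sprung clicks stand in the way: the pull rises to 10 to 15 N in all at 0.0125..0.016, 0.0225..0.026 (it seats between, at 0.021) and 0.038..0.0415 (grip firmly, 20 N or more); past the last it snaps on to the end stop. It stays where it is left.
- phase_tab (a point): Centre of the slider's finger tab: ribbed grey block 10 mm wide (microscope x), 18 long (y, along the slide), 16 high, on the slider's outer end; 127 mm above the bench, 38 below the stage's underside. At joint 0 it is at microscope x 0, y 55 mm, just under the stage's edge (y 63). Behind it an 8 wide, 10 long stem, then a plate 24 wide, 6 thick.
- iris_lever (a joint): Iris lever angle, rad: 0 is iris closed, 1.1 the open stop (rigid), growing counter-clockwise from above about the optical axis. Takes about 2.5 N at the ball to move; it stays where it is left.
- iris_ball (a point): Centre of the black 12 mm ball ending the iris lever (pin 5.6 mm thick), 66 mm from the optical axis, 105 above the bench, 60 below the stage's underside. At joint 0 it points 30 degrees to the +y side of the microscope's front (-x), at 1.1 rad 33 degrees to the -y side; the stage's front edge is at x -54 mm.
- chamber: Glass counting chamber, 34 x 75 x 4 mm, lying loose on the middle of the stage. Origin: centre of its underside. Leave alone.
- mouse: Black and grey computer mouse, 100 x 58 x 34 mm, in front of the microscope. Leave alone.
- tally: Steel hand tally counter, 48 mm round, 38 mm high, with a finger ring, beside the microscope on the slider side. Leave alone.
- oil_bottle: Small amber bottle, 32 mm round, 62 mm high, beside the microscope's limb on the slider side. Leave alone.
- pen_pot: Steel pot, 74 mm round, 100 mm high, pens to 155 mm. Leave alone.
- slide_box: Grey box with a white lid, 100 x 86 x 41 mm. Leave alone.
- remote: White remote control lying flat, 155 x 50 x 20 mm. Leave alone.

How it is judged (in metres and radians):
At the end, for the whole second after the job is handed in: The phase slider stands within 1.5 mm of its outer end stop and the iris lever within 0.06 rad of its open stop; both are released; the microscope is at rest within 12 mm of where it stood (back of its foot within 15 mm), the chamber within 15 mm (value of joint phase_slider above 0.0425 m and value of joint iris_lever above 1.04 rad and linear speed of microscope below 0.01 m/s and distance of microscope from where it was at the start of the episode below 0.012 m and distance of each of foot_back, chamber from where it was at the start of the episode below 0.015 m); the robot touches nothing.
It fails at once if the microscope is shoved along or twisted on the bench (over 12 mm at the axis, 15 mm at the back of the foot) (distance of microscope from where it was at the start of the episode above 0.012 m or distance of foot_back from where it was at the start of the episode above 0.015 m).
It fails at once if the counting chamber is shifted by more than 15 mm (distance of chamber from where it was at the start of the episode above 0.015 m).
It fails at once if a thing around the microscope is moved by more than 20 mm (distance of any of mouse, tally, oil_bottle, pen_pot, slide_box, remote from where it was at the start of the episode above 0.02 m).
It also fails if it takes over 72 s, if anything falls off the work surface, if the arm or the gripper's body presses on something with over 40 N, if the wrist force passes 120 N, or if a joint passes its speed limit or range.

### The arm

A 6-joint arm with a two-finger parallel gripper is mounted at the origin on the work surface. World frame = base frame: x ahead of the robot, y to its left, z up, the work surface at z = 0. Lengths are in mm, angles in rad, forces in N, time in s.
With the tool pointing down it reaches from about 375 to 900 mm from the base axis. Payload 3.1 kg.
Tool frame: the origin (TCP) lies at the very end of the fingers, on their centre line; the grasp point (between the pads) lies 19 mm behind it (r.tcp_to_grasp is the distance from the TCP to the grasp point, in mm); z points along the fingers, y is the line along which they close (so a half turn about z gives the same grasp; the last joint's range is limited). The gripper opens to 87 mm and grips with 3 to 60 N. Pads are 19 mm wide; open, the fingers measure 117 mm over their backs; the gripper's body (75 mm by 190 mm) begins 51 mm behind the grasp point.
Start: joints at [1.058, 0.527, 1.433, -0, 1.181, -0.178], TCP at [204.731, 590.493, 222.548] pointing down, gripper open.
Joint ranges: [-3.08, 3.08], [-0.75, 2.2], [0.22, 2.44], [-1.43, 4.57], [0, 2.65], [-2.85, 2.85]. Speed limits (rad/s): [2.79, 2.79, 3.14, 3.14, 3.14, 3.14].

### API

Orientations are given as a unit quaternion [x, y, z, w].
In Python, from cell import r, vision gives the robot as it stands. Calls block until the motion is done:
- r.move_ptp(position, orientation): joint-space move of the TCP to a pose.
- r.line_to(position, rotation=None, max_speed=150): straight line of the TCP; rotation=None keeps the orientation; max_speed is the mean speed in mm/s.
- r.goto_joints(angles): joint-space move.
- r.gripper_to(opening, squeeze=None): opening from 0.0 (shut) to 1.0 (fully open); squeeze is the grip in N (None keeps the last); returns when the fingers have stopped.
- r.sleep(seconds).
- r.solve_ik(position, orientation): joint angles nearest the present ones, or None.
- r.sense(): the state.
- vision.read_camera(name): name is "scene" or "top"; returns the picture (480x640x3 uint8, red, green, blue); there is no depth.
- vision.camera_model(name): a dict with "intrinsics" (3x3 intrinsics, pixels), "dist" ([k1, k2, p1, p2, k3] as OpenCV has them; the pictures are not rectified), "extrinsics" (4x4, takes a point from camera to world coordinates). Camera axes: x right, y up, looking along -z (the intrinsics and any distortion apply to the point x, -y, -z); pixel columns grow to the right and rows downward; lengths in mm; the calibration is good to about 2 mm. A picture is of the moment at which its call begins. camera_model takes no time and is no camera call.
A pose or a line that the arm cannot do raises r.IKError and nothing moves.
- r.job_done(): hands the job in; it is judged then, once.
Trained networks look in the newest picture that a camera, given by its name, has taken for a name from the list of things; names that differ only in an ending like _2 or _b are one class to them, and where a whole thing is asked for, a point or a joint stands for the part that bears it (a point fixed in the world has none). Each returns a list of dicts, best first, with "confidence" (0 to 1); they miss things now and then, are a little off and sometimes report something else, mostly with a low value. They report only what shows in the picture. A call takes as long as a camera call.
- vision.spot_in(label, camera): "rect" ([left, top, right, bottom] as shares, 0 to 1, of the picture: columns of its width, rows of its height, round what is visible of it).
- vision.spot_point(label, camera): "location" ([column, row] as shares, 0 to 1, of the picture: columns of its width, rows of its height: a listed point, or the origin of a listed thing).
The state is a dict: "time_s": time; "joint_pos": joint angles; "joint_velocities": joint speeds; "effort": joint torques, N m; "tcp_pos": TCP position; "eef_rot": TCP orientation; "ft_force": force on the tool from outside, world axes, zero at the start; "ft_torque": the same for the moment, N m; "width": opening from 0.0 (shut) to 1.0 (fully open); "gripper_force": force on a finger pad.
Only numpy, scipy, OpenCV 4.12 (cv2) and the standard library are available. Lean on these libraries where they do the work, as an engineer would, in place of code of your own. Each camera call takes 0.05 s, during which the arm holds its last target. There are 200 camera calls.

## Working session

There is one attempt and no reset: what is moved stays moved. The work goes in short steps, each a Python script; the robot and the scene stay as the last script left them, time stands still between calls to the robot, and variables do not carry over. Pictures are saved under pics/ and viewed, at most 10 in all, crops included, and the job is handed in when it is done.

```bash
mkdir -p pics; ls
python3 - <<'E'
from cell import r, vision
import cv2,numpy as np
print(r.sense()['time_s'])
for c in ["scene","top"]:
    im=vision.read_camera(c); cv2.imwrite(f"pics/{c}0.png",im[:,:,::-1])
    m=vision.camera_model(c); print(c,m)
    for l in ["microscope","stage_centre","foot_back","phase_tab","iris_ball","chamber","tally","oil_bottle","mouse","pen_pot","slide_box","remote"]:
        d=vision.spot_point(l,c)
        print(l,[(np.round(np.array(x['location'])*[640,480],1),round(x['confidence'],2)) for x in d[:2]])
E
```

```text
pics
0.0
scene {'intrinsics': array([[583.096262  ,   0.        , 322.67691163],
       [  0.        , 583.096262  , 233.15765483],
       [  0.        ,   0.        ,   1.        ]]), 'dist': array([-0.00152148,  0.        ,  0.        ,  0.        ,  0.        ]), 'extrinsics': array([[-5.24504234e-02,  8.81669877e-01, -4.68942620e-01,
         1.58546193e+01],
       [-9.98602642e-01, -4.32695284e-02,  3.03399411e-02,
         1.45217384e+01],
       [ 6.45888615e-03,  4.69878682e-01,  8.82707374e-01,
         1.20444530e+03],
       [ 0.00000000e+00,  0.00000000e+00,  0.00000000e+00,
         1.00000000e+00]])}
microscope [(array([340.3, 242.9]), 0.59)]
stage_centre [(array([342.3, 202.6]), 0.84)]
foot_back []
phase_tab [(array([497. , 288.4]), 0.67)]
iris_ball [(array([332. , 248.1]), 0.65)]
chamber [(array([341.4, 204.2]), 0.6), (array([343.4, 203.8]), 0.2)]
tally [(array([273.1, 256.2]), 0.92)]
oil_bottle [(array([285.3, 205.9]), 0.81)]
mouse [(array([370.9, 313.8]), 0.59)]
pen_pot [(array([500.2, 285.7]), 0.57)]
slide_box [(array([496.7, 226.5]), 0.58)]
remote [(array([149.1,
[... 390 characters left out ...]
, -1.82030386e-02,  1.64243739e-02,
        -2.39604225e+01],
       [ 1.27790719e-02,  1.84845381e-01,  9.82684527e-01,
         1.26000040e+03],
       [ 0.00000000e+00,  0.00000000e+00,  0.00000000e+00,
         1.00000000e+00]])}
microscope [(array([322.1, 238.1]), 0.82)]
stage_centre [(array([325.9, 226. ]), 0.87)]
foot_back []
phase_tab []
iris_ball [(array([315.4, 253.3]), 0.59)]
chamber [(array([327.5, 225. ]), 0.43), (array([462.4, 285.9]), 0.19)]
tally [(array([266.6, 253.1]), 0.84)]
oil_bottle [(array([274.6, 196.3]), 0.53)]
mouse [(array([346.7, 306.3]), 0.65)]
pen_pot [(array([462.5, 282.6]), 0.88)]
slide_box [(array([463.5, 226.5]), 0.57)]
remote [(array([157.2, 307. ]), 0.98)]
```

View pics/scene0.png

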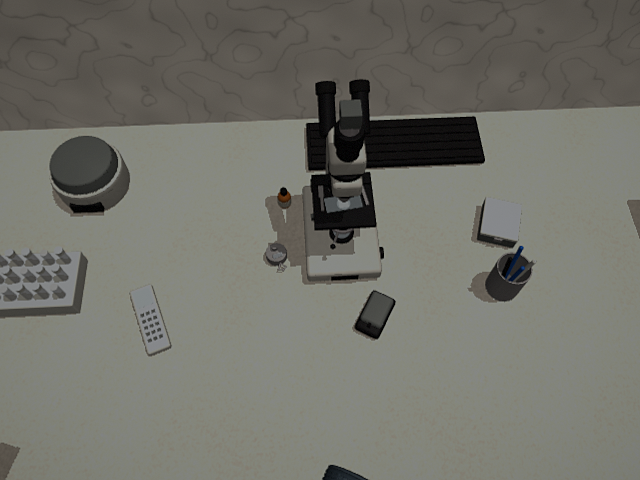

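View pics/top0.png

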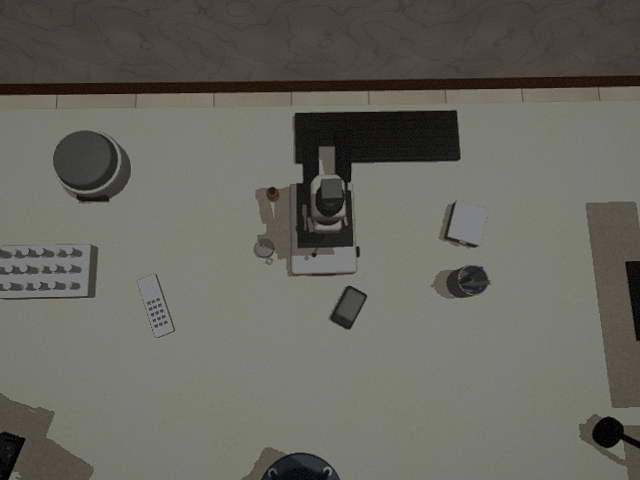

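The microscope is square to the robot with its front facing it. The foot front shows at scene (307–381, 275) and the stage at (313–375, 175–227). The tally is at (276, 253), the bottle at (284, 197) and the mouse at (375, 314). I need crops to get the pose accurately.

Run:
```python
import cv2,numpy as np
a=cv2.imread('pics/scene0.png')[170:300,260:400]; b=cv2.imread('pics/top0.png')[170:290,240:380]
a=cv2.resize(a,None,fx=4,fy=4,interpolation=cv2.INTER_CUBIC); b=cv2.resize(b,None,fx=4,fy=4,interpolation=cv2.INTER_CUBIC)
cv2.imwrite('pics/a.png',np.clip(a*1.6,0,255));cv2.imwrite('pics/b.png',np.clip(b*1.6,0,255))
```

```text
[ WARN:0@0.023] global loadsave.cpp:1063 imwrite_ Unsupported depth image for selected encoder is fallbacked to CV_8U.
```

View pics/a.png

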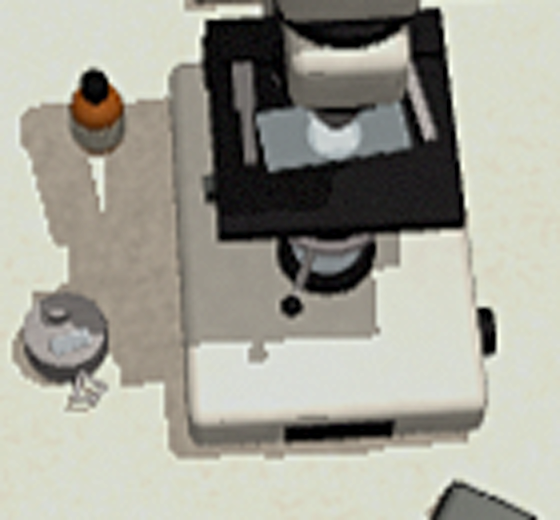

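View pics/b.png

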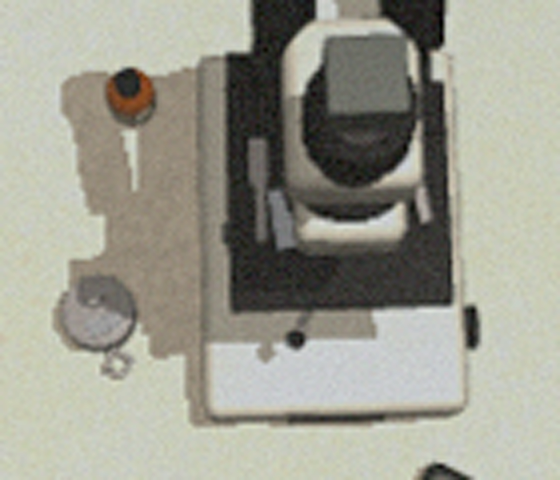

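Crop a shows the tab just under the stage's left edge at (209,188), the ball at (291,305), and the tally at (65,335), well clear of the foot's left edge. Next I fit the pose to the stage and foot corners.

```bash
cat > h.py <<'E'
import cv2,numpy as np
from cell import r,vision
from scipy.optimize import least_squares
from scipy.spatial.transform import Rotation as R
def proj(P,c):
    m=vision.camera_model(c);E=np.linalg.inv(m['extrinsics']);F=np.diag([1.,-1,-1])
    Rm=F@E[:3,:3];t=F@E[:3,3]
    return cv2.projectPoints(np.atleast_2d(P).astype(float),cv2.Rodrigues(Rm)[0],t,m['intrinsics'],m['dist'])[0][:,0]
def ray_z(px,c,z):
    m=vision.camera_model(c);E=m['extrinsics']
    u=cv2.undistortPoints(np.array([[px]],float),m['intrinsics'],m['dist'])[0,0]
    d=E[:3,:3]@np.array([u[0],-u[1],-1]);o=E[:3,3]
    return o+d*(z-o[2])/d[2]
def tri(obs):  # [(cam,px)]
    f=lambda P:np.concatenate([(proj(P,c)[0]-p) for c,p in obs])
    s=least_squares(f,[600,0,100]);return s.x,np.abs(s.fun).max()
def toW(p,pose):
    x,y,a=pose;p=np.asarray(p,float)
    return np.array([x+np.cos(a)*p[0]-np.sin(a)*p[1],y+np.sin(a)*p[0]+np.cos(a)*p[1],p[2]])
E
python3 - <<'E'
from h import *
A=lambda x,y:np.array([(x+.5)/4-.5+260,(y+.5)/4-.5+170]); B=lambda x,y:np.array([(x+.5)/4-.5+240,(y+.5)/4-.5+170])
obs=[('scene',(-54,63,177),A(219,230)),('scene',(-54,-63,177),A(464,214)),('scene',(76,63,177),A(204,20)),('scene',(76,-63,177),A(440,9)),
('top',(-54,63,177),B(231,305)),('top',(-54,-63,177),B(452,298)),('top',(76,63,177),B(227,52)),
('scene',(-100,83,48),A(187,420)),('scene',(-100,-83,48),A(487,406)),('top',(-100,83,48),B(206,412)),('top',(-100,-83,48),B(468,405))]
f=lambda q:np.concatenate([proj(toW(p,q),c)[0]-px for c,p,px in obs])
s=least_squares(f,[650,0,0],loss='soft_l1',x_scale=[1,1,.01]);print(s.x,np.round(s.fun.reshape(-1,2),1))
pose=s.x;np.save('pose.npy',pose)
b,e=tri([('scene',A(291,305)),('top',B(296,340))]);print('ball',b,e,ray_z(A(291,305),'scene',105),ray_z(B(296,340),'top',105))
print('ball joint0',toW((-66*np.cos(np.pi/6),33,105),pose),'tab',toW((0,55,127),pose),'tab px',proj(toW((0,55,127),pose),'scene'),A(209,188))
for n,pa,pb,z in [('tally',A(65,330),B(97,308),36),('ring',A(85,392),B(116,363),5),('oil',A(94,82),B(128,80),55)]:
    print(n,ray_z(pa,'scene',z),ray_z(pb,'top',z))
print('mouse',ray_z((375,314),'scene',17)); print('pose deg',np.degrees(pose[2]))
E
```

```text
[ 6.31374371e+02 -6.71050313e+01  7.70342050e-03] [[-0.2 -0.3]
 [ 1.   0.6]
 [ 0.3 -1.7]
 [ 0.7 -1.7]
 [-1.1  0. ]
 [-0.1  0.3]
 [-1.4  7.2]
 [ 0.1 -0.1]
 [ 1.4 -0.6]
 [-1.4  0.3]
 [-0.1  0.3]]
ball [566.63446021 -42.88543581 108.62979655] 0.5062784987980535 [568.55352071 -42.12849558 105.        ] [567.04769916 -44.14722048 105.        ]
ball joint0 [573.96418033 -34.54631575 105.        ] tab [630.95068746 -12.10666325 127.        ] tab px [[316.73936485 215.67154123]] [311.875 216.625]
tally [593.85792213  81.13053533  36.        ] [599.99418636  79.81642224  36.        ]
ring [569.64139637  72.20402772   5.        ] [569.01854406  70.31662802   5.        ]
oil [744.11565748  60.85867821  55.        ] [743.24362865  58.16173039  55.        ]
mouse [ 444.55575336 -128.32152174   17.        ]
pose deg 0.4413734825017047
```

```bash
cat >> h.py <<'E'
def orient(az,lean,pose,flip=False):
    # tool comes from direction az (scope frame, deg), leaning out by lean deg
    a=np.radians(az)+pose[2];l=np.radians(lean)
    out=np.array([np.cos(a),np.sin(a),0]);z=-np.sin(l)*out-np.cos(l)*np.array([0,0,1])
    y=np.cross([0,0,1],out)*(-1 if flip else 1);x=np.cross(y,z)
    return R.from_matrix(np.c_[x,y,z]).as_quat(),z
E
python3 - <<'E'
from h import *
A=lambda x,y:np.array([(x+.5)/4-.5+260,(y+.5)/4-.5+170]); B=lambda x,y:np.array([(x+.5)/4-.5+240,(y+.5)/4-.5+170])
obs=[('scene',(-54,63,177),A(219,230)),('scene',(-54,-63,177),A(464,214)),('scene',(76,63,177),A(204,20)),('scene',(76,-63,177),A(440,9)),
('top',(-54,63,177),B(231,305)),('top',(-54,-63,177),B(452,298)),
('scene',(-100,83,48),A(187,420)),('scene',(-100,-83,48),A(487,406)),('top',(-100,83,48),B(206,412)),('top',(-100,-83,48),B(468,405))]
f=lambda q:np.concatenate([proj(toW(p,q),c)[0]-px for c,p,px in obs])
s=least_squares(f,[650,0,0],loss='soft_l1',x_scale=[1,1,.01]);print(s.x,np.round(s.fun.reshape(-1,2),1).tolist())
pose=s.x;np.save('pose.npy',pose)
for j in (0,.1,.2,.3):
    g=np.radians(150)+j; P=toW((66*np.cos(g),66*np.sin(g),105),pose); print(j,P,proj(P,'scene'),proj(P,'top'))
print(A(291,305),B(296,340))
for j in (0,4,8,12): print('tab',j,proj(toW((0,55+9+j,127),pose),'scene'),A(203,188))
for name,az,P in [('tab',90,toW((0,57,127),pose)),('tabout',90,toW((0,101,127),pose)),('ball0',180,toW((-62,45,105),pose)),('ball1',180,toW((-60,-36,105),pose))]:
  for lean in (40,45):
   for fl in (0,1):
    q,z=orient(az,lean,pose,fl)
    for back in (0,120):
        s=r.solve_ik(list(P+z*(10-back)),list(q)); print(name,lean,fl,back,None if s is None else np.round(s,2))
E
```

```text
[ 6.31060727e+02 -6.66842143e+01  1.25308744e-02] [[-0.3, -0.0], [0.9, 0.6], [-0.1, -1.5], [0.3, -1.7], [-1.2, 0.3], [-0.2, 0.3], [0.1, 0.2], [1.4, -0.7], [-1.4, 0.6], [-0.0, 0.2]]
0 [573.49403004 -34.40302209 105.        ] [[328.58919938 243.9524086 ]] [[309.47611769 252.02180477]]
0.1 [570.55888203 -40.31137366 105.        ] [[331.45962918 245.06644674]] [[311.98246772 253.19488318]]
0.2 [568.22824846 -46.48323393 105.        ] [[334.44247093 245.92178273]] [[314.59597786 254.11529274]]
0.3 [566.52541625 -52.85693573 105.        ] [[337.50598991 246.50867678]] [[317.28983043 254.7733423 ]]
[332.375 245.875] [313.625 254.625]
tab 0 [[312.33024034 216.14153077]] [310.375 216.625]
tab 4 [[310.45143673 216.24174289]] [310.375 216.625]
tab 8 [[308.57219506 216.34197892]] [310.375 216.625]
tab 12 [[306.69251536 216.44223888]] [310.375 216.625]
tab 40 0 0 [ 0.11  0.78  1.48 -0.79  1.11 -2.6 ]
tab 40 0 120 [ 0.22  0.69  1.36 -0.7   1.33 -2.67]
tab 40 1 0 [ 0.11  0.78  1.48 -0.79  1.11  0.55]
tab 40 1 120 [ 0.22  0.69  1.36 -0.7   1.33  0.47]
tab 45 0 0 [ 0.14  0.81  1.47 -0.87  1.16 -2.53]
[... 707 characters left out ...]
2.19  2.55  0.44  1.82]
ball0 40 1 120 [-0.46  0.36  2.32  2.09  0.34  2.22]
ball0 45 0 0 [-0.38  0.71  2.25  2.65  0.62 -1.45]
ball0 45 0 120 [-0.51  0.44  2.41  2.4   0.55 -1.29]
ball0 45 1 0 [-0.38  0.71  2.25  2.65  0.62  1.69]
ball0 45 1 120 [-0.51  0.44  2.41  2.4   0.55  1.85]
ball1 40 0 0 [-0.55  0.66  2.15  2.22  0.45 -1.16]
ball1 40 0 120 [-0.69  0.37  2.27  1.72  0.43 -0.74]
ball1 40 1 0 [-0.55  0.66  2.15  2.22  0.45  1.99]
ball1 40 1 120 [-0.69  0.37  2.27  1.72  0.43  2.4 ]
ball1 45 0 0 [-0.58  0.71  2.2   2.37  0.6  -1.34]
ball1 45 0 120 [-0.75  0.44  2.36  2.03  0.58 -1.13]
ball1 45 1 0 [-0.58  0.71  2.2   2.37  0.6   1.8 ]
ball1 45 1 120 [-0.75  0.44  2.36  2.03  0.58  2.01]
```

```bash
cat >> h.py <<'E'
pose=np.load('pose.npy') if __import__('os').path.exists('pose.npy') else None
Rw=lambda v:R.from_euler('z',-pose[2]).apply(v)   # world vector -> scope frame
def toS(P): return Rw(np.asarray(P,float)-[pose[0],pose[1],0])
def st(tag=''):
    s=r.sense();print(tag,'t%.1f'%s['time_s'],'tcpS',np.round(toS(s['tcp_pos']),1),'F',np.round(Rw(s['ft_force']),1),'w%.3f'%s['width'],'g%.1f'%s['gripper_force'])
    return s
E
python3 - <<'E'
from h import *
q,z=orient(90,45,pose,True)
P=toW((0,58,127),pose)+z*12
r.gripper_to(0.42,10)
r.move_ptp(list(P-z*150),list(q)); st('pre')
r.line_to(list(P-z*40),max_speed=120); st('near')
cv2.imwrite('pics/n.png',cv2.resize(vision.read_camera('scene')[150:300,240:420,::-1],None,fx=4,fy=4,interpolation=cv2.INTER_CUBIC))
E
```

```text
pre t4.7 tcpS [-2.000e-01  1.567e+02  2.248e+02] F [0.2 0.2 0.6] w0.418 g0.0
near t5.7 tcpS [  0.5  78.3 147.4] F [0.2 0.2 0.4] w0.421 g0.0
```

View pics/n.png

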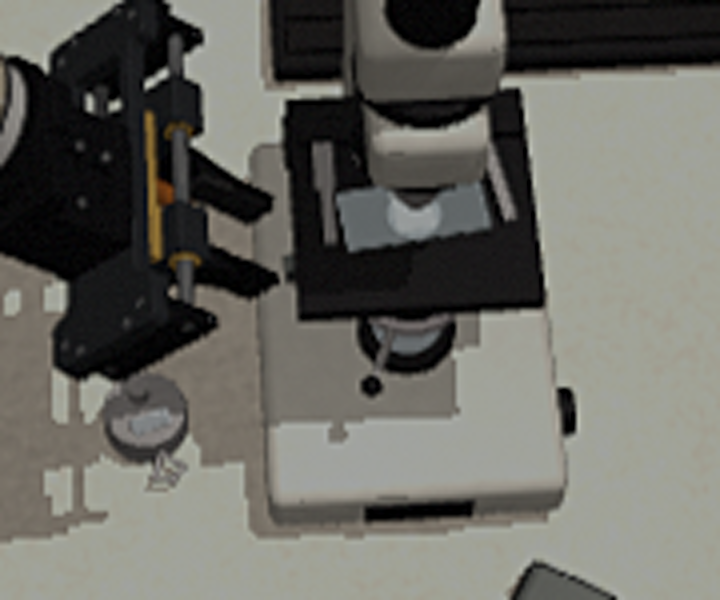

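Fingertips are at crop (268,203) and (275,280), and the tab at (291,267). I'll check that against the projected TCP.

Run:
```python
from h import *
for p in [(.5,78.3,147.4),(18.5,78.3,147.4),(-17.5,78.3,147.4),(0,62,127),(0,62,135)]:
    print(p,(proj(toW(p,pose),'scene')[0]-[240,150])*4)
```

```text
(0.5, 78.3, 147.4) [261.64237149 245.884743  ]
(18.5, 78.3, 147.4) [259.89861724 216.40362431]
(-17.5, 78.3, 147.4) [263.41041286 275.77593802]
(0, 62, 127) [293.07791148 264.36573474]
(0, 62, 135) [292.9601254  256.86240236]
```

Run:
```python
from h import *
q,z=orient(90,45,pose,True)
P=toW((-2,58,127),pose)+z*12
r.line_to(list(P),max_speed=80); st('in')
for w in (.3,.24,.2,.17,.15,.13,.11):
    r.gripper_to(w,5); s=st(w)
    if s['gripper_force']>2 or np.linalg.norm(s['ft_force'])>4: break
cv2.imwrite('pics/g.png',cv2.resize(vision.read_camera('scene')[150:300,240:420,::-1],None,fx=4,fy=4,interpolation=cv2.INTER_CUBIC))
```

```text
in t6.4 tcpS [ -2.   49.1 118.2] F [ 0.8 -0.6 -0.2] w0.420 g0.0
0.3 t7.0 tcpS [ -2.   49.7 118.6] F [-0.9  0.7 -1.3] w0.301 g0.0
0.24 t7.4 tcpS [ -2.   49.5 118.5] F [ 0.2  0.2 -0.4] w0.246 g0.0
0.2 t7.8 tcpS [ -2.   49.5 118.5] F [ 0.3 -0.6  0.3] w0.200 g0.0
0.17 t8.1 tcpS [ -2.   49.5 118.5] F [ 0.2 -0.1  0.3] w0.169 g0.0
0.15 t8.4 tcpS [ -2.   49.5 118.5] F [-0.4 -0.6 -0.4] w0.153 g0.0
0.13 t8.7 tcpS [ -2.   49.5 118.5] F [-0.1 -0.5  0.1] w0.132 g0.0
0.11 t9.0 tcpS [ -1.4  49.6 118.5] F [ 1.6 -0.  -0.7] w0.112 g5.0
```

View pics/g.png

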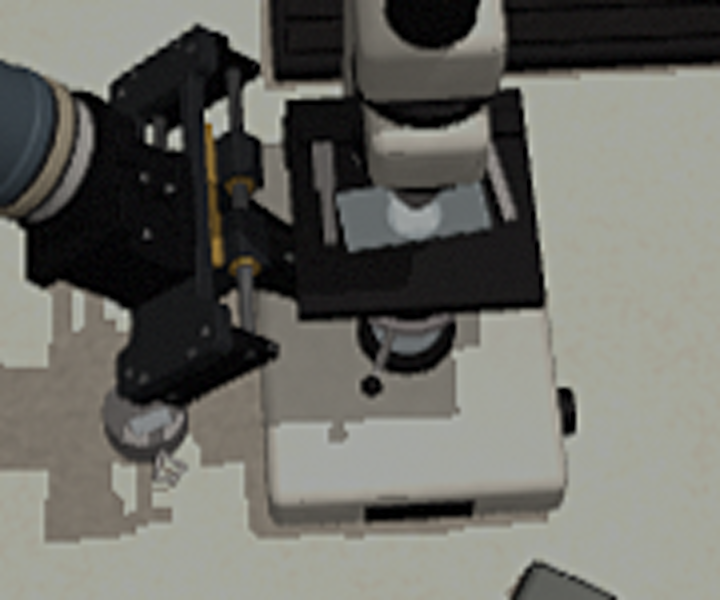

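Run:
```python
from h import *
q,z=orient(90,45,pose,True)
r.gripper_to(0.0,32); s=st('grip')
P0=toS(s['tcp_pos'])
d=0
for d in list(range(3,37,3))+list(np.arange(37,50,1.)):
    r.line_to(list(toW(P0+[0,d,0],pose)),max_speed=25)
    s=st(d)
    f=Rw(s['ft_force'])
    if s['width']<.1: print('slipped');break
    if abs(f[1])>18 and d>39: break
    if abs(f[1])>26: break
r.sleep(.3);st('end')
```

```text
grip t9.3 tcpS [ -1.4  49.5 118.6] F [ 4.1 -1.7 -1.5] w0.112 g32.0
3 t9.5 tcpS [ -1.4  52.4 118.6] F [ 2.  -3.7 -1.6] w0.110 g32.0
6 t9.8 tcpS [ -1.4  55.6 118.6] F [ 2.8 -2.1 -1.3] w0.113 g32.0
9 t10.1 tcpS [ -1.4  58.7 118.5] F [ 3.  -2.1 -1.8] w0.112 g32.0
12 t10.3 tcpS [ -1.4  60.8 118.6] F [ 3.1 -4.5 -2.6] w0.111 g32.0
15 t10.6 tcpS [ -1.3  64.6 118.6] F [ 2.3 -1.9 -1.2] w0.109 g32.0
18 t10.9 tcpS [ -1.4  67.9 118.6] F [ 2.9 -1.  -2.7] w0.114 g32.0
21 t11.1 tcpS [ -1.4  70.2 118.6] F [ 3.3 -3.6 -2. ] w0.112 g32.0
24 t11.4 tcpS [ -1.3  72.9 118.6] F [ 1.8 -3.4 -2.1] w0.113 g32.0
27 t11.7 tcpS [ -1.3  76.6 118.6] F [ 3.7 -2.5 -1.4] w0.112 g32.0
30 t11.9 tcpS [ -1.3  79.8 118.6] F [ 3.4 -2.1 -1.6] w0.109 g32.0
33 t12.2 tcpS [ -1.3  82.8 118.6] F [ 2.5 -1.7 -0.9] w0.109 g32.0
36 t12.5 tcpS [ -1.3  85.3 118.6] F [ 3.2 -3.4 -2.7] w0.111 g32.0
37.0 t12.7 tcpS [ -1.4  85.6 118.6] F [ 4.5 -6.  -1.6] w0.115 g32.0
38.0 t13.0 tcpS [ -1.3  86.1 118.7] F [ 4.1 -7.  -2.1] w0.115 g32.0
39.0 t13.2 tcpS [ -1.4  86.7 118.7] F [ 4.8 -8.5 -2.9] w0.112 g32.0
40.0 t13.5 tcpS [ -1.4  88.  118.7] F [ 4.4 -5.7 -2.1] w0.112 g32.0
41.0 t13.7 tcpS [ -1.3  90.  118.6] F [ 3.5 -4.4 -2. ] w0.106 g32.0
42.0 t14.0 tcpS [ -1.3  90.  118.6] F [ 4.1 -7.3 -3.2] w0.111 g32.0
43.0 t14.2 tcpS [ -1.3  90.1 118.6] F [  5.1 -10.3  -4.9] w0.108 g32.0
44.0 t14.5 tcpS [ -1.4  90.1 118.6] F [  6.3 -13.9  -5.1] w0.112 g32.0
45.0 t14.7 tcpS [ -1.4  90.1 118.7] F [  6.8 -18.   -6.7] w0.107 g32.0
end t15.0 tcpS [ -1.4  90.1 118.7] F [  6.9 -17.4  -6.8] w0.110 g32.0
```

Hard stop felt (the clicks at 85–87 mm, then dead at 90.1). Release, retreat and re-pose for the lever.

Run:
```python
from h import *
q,z=orient(90,45,pose,True)
s=r.sense();p=np.array(s['tcp_pos'])
r.line_to(list(p+[0,-.3,0]),max_speed=10); st('relax')
r.gripper_to(0.4,20); st('open')
r.line_to(list(p-z*160),max_speed=150); st('out')
r.line_to([450,280,350],max_speed=250); st('away')
print(np.round(r.sense()['joint_pos'],2))
q2,z2=orient(180,40,pose,True);q3,_=orient(180,40,pose,False)
for w in ([380,150,300],[420,100,250],[420,200,300]):
    for k in (q2,q3):
        a=r.solve_ik(w,list(k)); print(w,None if a is None else np.round(a,2))
cv2.imwrite('pics/s.png',cv2.resize(vision.read_camera('scene')[150:300,240:420,::-1],None,fx=4,fy=4,interpolation=cv2.INTER_CUBIC))
```

```text
relax t15.6 tcpS [ -1.3  90.  118.6] F [ 3.7 -3.2 -1.9] w0.115 g32.0
open t16.4 tcpS [ -1.4  89.8 118.7] F [ 0.1 -0.8  0. ] w0.396 g0.0
out t17.6 tcpS [ -1.9 202.6 231. ] F [-0.4 -0.2  0.5] w0.399 g0.0
away t18.8 tcpS [-176.4  348.2  349.4] F [-1.  -0.1 -0.2] w0.400 g0.0
[ 0.67  0.55  1.27 -0.61  1.81  0.66]
[380, 150, 300] [ 0.19 -0.06  2.28 -0.45  0.26 -1.  ]
[380, 150, 300] [ 0.19 -0.06  2.28 -0.45  0.26  2.14]
[420, 100, 250] None
[420, 100, 250] [-0.06  0.1   2.36  1.8   0.05 -0.28]
[420, 200, 300] [ 0.34  0.06  2.16 -0.71  0.33 -0.64]
[420, 200, 300] [ 0.34  0.06  2.16 -0.71  0.33  2.51]
```

View pics/s.png

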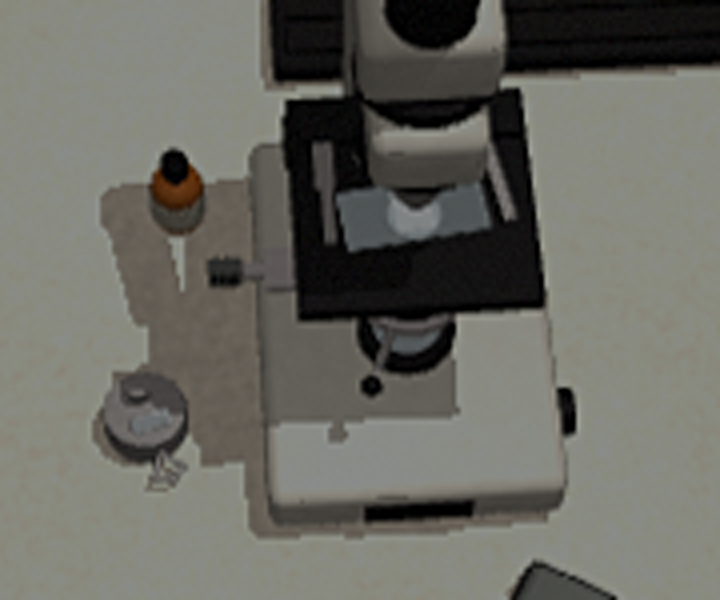

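Slider is fully out, and nothing else moved. The ball is at crop (371,386). Next is the lever.

Run:
```python
from h import *
q,z=orient(180,40,pose,False)
r.goto_joints([.67,.1,2.2,2.09,.34,-.92]); st('fold')
r.gripper_to(0.0,20)
def T(y):
    yb=y-21; x=-np.sqrt(66**2-min(abs(yb),40)**2)-3
    return toW((x,y,105),pose)+z*8
P=T(54)
r.move_ptp(list(P-z*100),list(q)); st('pre'); print(np.round(r.sense()['joint_pos'],2))
r.line_to(list(P),max_speed=100); st('in')
for y in np.arange(51,-32,-3.):
    r.line_to(list(T(y)),max_speed=30)
    s=st(y); f=Rw(s['ft_force'])
    if f[1]>14 or np.linalg.norm(f)>20: break
    if f[1]>9 and y<-3: break
cv2.imwrite('pics/i.png',cv2.resize(vision.read_camera('scene')[150:300,240:420,::-1],None,fx=4,fy=4,interpolation=cv2.INTER_CUBIC))
```

```text
fold t21.1 tcpS [-337.5  552.5  359.3] F [ 0.6 -0.7 -1.1] w0.401 g0.0
pre t24.0 tcpS [-119.3   54.7  175.7] F [ 0.2 -0.9  0.4] w0.005 g0.0
[-0.41  0.41  2.3   2.25  0.35 -1.04]
in t25.2 tcpS [-55.4  54.2  99.2] F [ 0.2 -0.1 -0.8] w0.003 g0.0
51.0 t25.4 tcpS [-56.8  50.7  99.2] F [ 1.  -0.9 -0.6] w0.004 g0.0
48.0 t25.7 tcpS [-58.2  47.7  98.9] F [ 0.9 -0.9 -0.1] w0.006 g0.0
45.0 t25.9 tcpS [-59.4  44.8  98.8] F [-0.  -0.3  0.9] w0.006 g0.0
42.0 t26.2 tcpS [-60.4  41.8  98.8] F [ 0.5 -0.4 -0.2] w0.006 g0.0
39.0 t26.5 tcpS [-61.4  39.   98.9] F [-0.4  0.5  1.1] w0.007 g0.5
36.0 t26.7 tcpS [-62.6  36.2  98.8] F [-0.9  2.7  1.8] w0.010 g1.2
33.0 t27.0 tcpS [-63.4  33.1  98.6] F [-1.8  3.1  0.5] w0.005 g1.4
30.0 t27.2 tcpS [-63.6  29.8  98.6] F [-1.9  1.9  0.1] w0.009 g1.4
27.0 t27.5 tcpS [-63.5  26.6  98.8] F [-1.8  1.9  0.3] w0.006 g1.2
24.0 t27.7 tcpS [-63.5  23.6  99. ] F [-0.6  2.5 -0.1] w0.002 g1.0
21.0 t28.0 tcpS [-63.6  20.6  99. ] F [-1.3  1.7 -0.1] w0.003 g0.9
18.0 t28.2 tcpS [-63.6  17.6  99. ] F [-1.   1.9 -0.2] w0.003 g0.8
15.0 t28.5 tcpS [-63.4  14.6  99. ] F [-0.8  1.2 -0.7]
[... 184 characters left out ...]
-0.2  1.4 -0.4] w0.004 g0.7
3.0 t29.5 tcpS [-61.1   2.7  98.9] F [-1.1  1.3 -0.2] w0.007 g0.6
0.0 t29.7 tcpS [-60.2  -0.3  98.9] F [-0.3  1.7 -0.6] w0.008 g0.6
-3.0 t30.0 tcpS [-59.2  -3.3  98.9] F [-0.1  1.2  0.1] w0.005 g0.7
-6.0 t30.2 tcpS [-58.2  -6.2  98.9] F [-1.7  1.2  0.8] w0.011 g1.0
-9.0 t30.5 tcpS [-56.7  -9.2  98.8] F [-2.5  2.2  1.7] w0.006 g1.2
-12.0 t30.8 tcpS [-54.8 -12.4  98.9] F [-2.8  0.6  0.7] w0.010 g1.2
-15.0 t31.0 tcpS [-52.9 -15.4  99. ] F [-2.4  1.   0.6] w0.003 g1.1
-18.0 t31.3 tcpS [-51.2 -17.7  98.7] F [-2.5  3.1  0.3] w0.002 g1.8
-21.0 t31.6 tcpS [-51.3 -18.9  98.4] F [-2.6  8.   0.9] w0.009 g3.5
-24.0 t31.8 tcpS [-52.  -20.1  98.4] F [-5.  11.6  2.7] w0.004 g5.9
```

View pics/i.png

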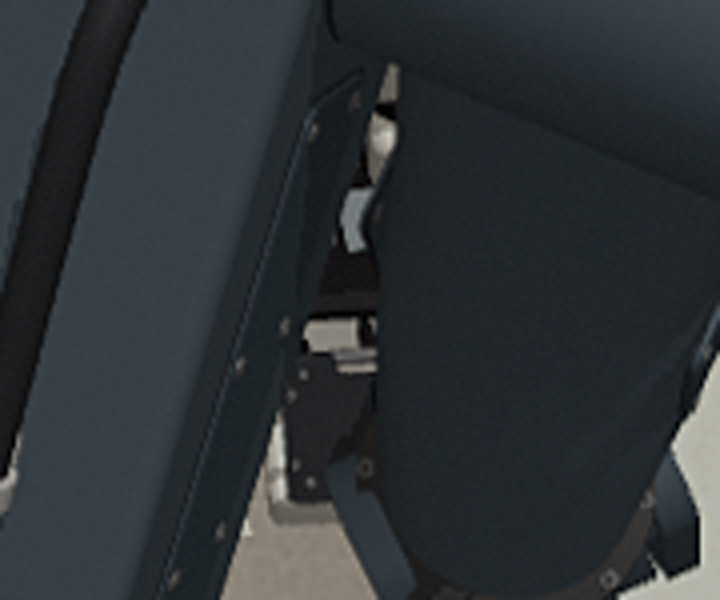

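View blocked by the arm, but the force rise at y≈-18 fits the stop. Back off and look.

Run:
```python
from h import *
q,z=orient(180,40,pose,False)
p=toS(r.sense()['tcp_pos'])
r.line_to(list(toW(p+[-3,10,0],pose)),max_speed=40); st('off')
r.line_to(list(toW(p+[-3,10,0],pose)-z*100),max_speed=120); st('out')
r.goto_joints([.67,.1,2.2,2.09,.34,-.92]); st('fold')
cv2.imwrite('pics/f.png',cv2.resize(vision.read_camera('scene')[150:300,240:420,::-1],None,fx=4,fy=4,interpolation=cv2.INTER_CUBIC))
for j in (.9,1.0,1.1):
    g=np.radians(150)+j; P=toW((66*np.cos(g),66*np.sin(g),105),pose); print(j,(proj(P,'scene')-[240,150])*4)
```

```text
off t32.4 tcpS [-54.1 -10.8  98.8] F [ 0.3 -1.3 -0. ] w0.004 g0.0
out t33.4 tcpS [-119.1  -10.4  175.1] F [ 0.2 -0.   0.4] w0.006 g0.0
fold t35.5 tcpS [-337.3  551.9  358.7] F [ 0.5 -0.2  0.3] w0.005 g0.0
0.9 [[462.90690424 376.95890915]]
1.0 [[473.73086164 371.74913096]]
1.1 [[483.85497629 365.60205009]]
```

View pics/f.png

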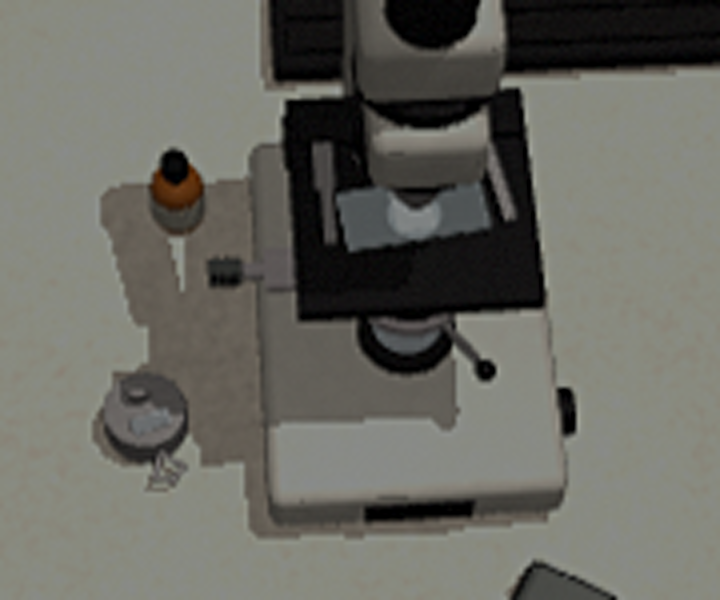

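Ball at crop (486,369), which matches the 1.1 rad prediction (484,366). The slider is still out and the scope and neighbours have not moved.

```bash
python3 -c "
from cell import r
print(r.job_done())"
```

```text
the job is handed in; nothing more can be done
None
```

I handed the job in at about 36 s: the phase slider is out at its end stop and the iris lever is round at its open stop. Both are released, and the last picture shows the microscope, the chamber, the tally counter and the oil bottle where they were. The judge's verdict isn't reported back to me.

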